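Pulse the counter grinder by its twist lid

TASK

The blade grinder on the bar counter has been cleaned and needs a test pulse: fit its bayonet lid (the one with the wing grip) with the lugs through the slots of the collar, and once it sits fully home twist it clockwise to the pulse mark, halfway to the lock. The lid springs back if let go and would run on by itself if it went into the lock, so stop short of the lock and finish while still holding the lid steady at the pulse mark. Do not disturb the other things on the counter.

Things in the scene. Friction and masses are not known exactly. Their poses are not given: they have to be found in the camera images.
- grinder: Blade grinder, fixed to the counter: steel and black motor base 136 mm across, 135 mm high, with an aluminium bayonet collar on top around the open bowl. Origin: centre of its underside; z up, x through the collar's two entry slots. Ribs outside the collar, alike on both sides: one rib = entry (at a slot), two ribs = pulse (45 degrees clockwise from above), three ribs = lock (90 degrees)
- collar (a point): Point on the grinder's axis at the top face of the collar, 135 mm above the counter; axes as the grinder's. The collar is a flat ring, bore 82 mm, outside 116 mm, 6 mm thick, with two entry slots at its own +x and -x: 18 mm wide, reaching out to 51 mm from the axis
- grinder_lid: The grinder's lid, grey with a black wing grip, 108 mm across, about 0.16 kg, loose, standing right way up on the counter. Origin: centre of its underside; z up. Spigot 78 mm across, z = 0 to 16 mm; rim 108 mm across, z = 16 to 24 mm, its underside rests on the collar when home (origin then 119 mm above the counter); dome to z = 36 mm, then the grip along x
- lid_grip (a point): Point to grip: on the lid's axis, 60 mm above its underside, amid the wing grip; axes as the lid's. The wing grip is 64 mm long (x), 18 mm thick (y), from z = 36 to 72 mm above the underside
- lid_lug (a point): Outer end of one lug, 49 mm along the lid's +x from its axis, 5 mm above its underside; its twin is at -x. Both lie below the ends of the wing grip, 14 mm wide, 6.5 mm high. Either lug fits either slot: at entry the lid's x axis lies along the grinder's x axis, either way round
- switch_ring (a joint): Turn (rad, clockwise from above) of the sprung ring under the collar that the lugs drop into and carry round: 0 at entry, 0.785 at the pulse mark, 1.571 at the lock stop. The lid leads it by up to 0.1 rad of play. A spring turns it back (0.15 N m at the pulse mark); the lugs meet sprung lock balls at about 1.05 and click home near 1.5
- jar_lid: Bystander: a grey lid of about the same size as the grinder's (102 mm across, 56 mm high) but with a round black knob and no lugs; it belongs to a jar. Origin: centre of its underside
- coffee_tin: Bystander: steel tin with a paper label, 74 mm across, 130 mm high. Origin: centre of its underside
- espresso_cup: Bystander: small white cup with a handle, 62 mm across, 58 mm high. Origin: centre of its underside
- white_carton: Bystander: flat white carton, 85 x 115 x 42 mm. Origin: centre of its underside
- brush: Bystander: wooden-handled cleaning brush lying flat, 160 mm long along its x axis
- milk_jug: Bystander: steel milk jug with a handle, 74 mm across, 85 mm high. Origin: centre of its underside
- sugar_bowl: Bystander: white bowl, 96 mm across, 55 mm high. Origin: centre of its underside
- tin_flat: Bystander: flat aluminium tin, 75 x 110 x 22 mm. Origin: centre of its underside
Not all that is in view belongs to the job. What is shaped like the grinder_lid but orange is not meant.

How it is judged (in metres and radians):
On the way, in this order (a step that is already met when the one before it is completed fails the run):
1. the lid sits fully home in the collar, lugs through the slots, not yet twisted (z of grinder_lid in the frame of grinder between 0.1155 and 0.1225 m and horizontal distance between grinder_lid and grinder below 0.004 m and angle between grinder_lid's own z axis and vertical below 0.06 rad and value of joint switch_ring below 0.3 rad), for 0.1 s.
2. the lid, still home, is twisted clockwise to the pulse mark (z of grinder_lid in the frame of grinder between 0.1155 and 0.1225 m and horizontal distance between grinder_lid and grinder below 0.004 m and angle between grinder_lid's own z axis and vertical below 0.06 rad and value of joint switch_ring between 0.5 and 1.02 rad), for 0.3 s.
At the end, for the whole second after the job is handed in: The lid sits home in the collar (rim within 3.5 mm of the collar, axis within 4 mm of the grinder's, within 0.06 rad of level), the switch ring stands still (under 0.15 rad/s) between 0.50 and 1.02 rad (pulse mark 0.785), and the gripper still holds the lid (over 3 N) (all of step 2 and velocity of joint switch_ring between -0.15 and 0.15 rad/s and contact force between the fingers and grinder_lid above 3 N); the arm keeps its last pose, push and grip.
It fails at once if the lid is turned on into the lock (ring beyond 1.25 rad) (value of joint switch_ring above 1.25 rad).
It fails at once if a bystander is pushed more than 30 mm or tipped over (distance of any of jar_lid, coffee_tin, espresso_cup, white_carton, brush, milk_jug, sugar_bowl, tin_flat from where it was at the start of the episode above 0.03 m or angle between any of jar_lid, coffee_tin, espresso_cup, white_carton, brush, milk_jug, sugar_bowl, tin_flat's own z axis and vertical above 0.5 rad).
It also fails if it takes over 46 s, if anything falls off the work surface, if the arm or the gripper's body presses on something with over 40 N, if the wrist force passes 120 N, or if a joint passes its speed limit or range.

ROBOT

A 6-joint arm with a two-finger parallel gripper is mounted at the origin on the work surface. World frame = base frame: x ahead of the robot, y to its left, z up, the work surface at z = 0. Lengths are in mm, angles in rad, forces in N, time in s.
With the tool pointing down it reaches from about 275 to 750 mm from the base axis. Payload 10.2 kg.
Tool frame: the origin (TCP) lies between the finger pads; the fingertips stand 17 mm ahead of it and the grasp point (between the pads) lies 2 mm behind it; z points along the fingers, y is the line along which they close (so a half turn about z gives the same grasp; the last joint's range is limited). The gripper opens to 85 mm and grips with 20 to 120 N. Pads are 22 mm wide; open, the fingers measure 114 mm over their backs; the gripper's body (76 mm by 85 mm) begins 54 mm behind the grasp point. The pads swing forward as they close: fully open they stand 13 mm farther back than shut.
Start: joints at [-1.43, 0.313, 1.498, -0, 1.331, -0.223], TCP at [186.797, -490.651, 248.294] pointing down, gripper open.
Joint ranges: [-2.94, 2.94], [-0.97, 2.17], [0.19, 2.56], [-1.23, 4.37], [0.02, 3.11], [-2.88, 2.88]. Speed limits (rad/s): [2.39, 2.39, 3.01, 3.14, 3.14, 3.14].

INTERFACE

Orientations are given as a unit quaternion [w, x, y, z].
In Python, from rig import * gives the robot as it stands.
- The arm moves only by the tool step_arm, never from a script. Its argument "commands" is text: rows parted by semicolons, each of 7 numbers parted by spaces: the opening, from 0 (shut) to 1 (fully open), then the shift along the tool's x, y, z in cm, then the turn, a rotation vector about the tool's x, y, z in rad. In form: hand x y z rx ry rz; .... A call has 1 to 20 rows; each row is the pose to reach, as a shift and turn from the pose commanded when the call began, along the tool's axes at that moment; what a row does not reach only later rows make up. A row lasts 1/12 s, in which the tool goes at most 41.7 mm and 7.16 degrees, less where a joint would pass 70% of its speed; a pose out of reach is approached as far as the arm can. A call with a gripper value outside its range is refused whole. The fingers move at their own pace and stop on an object; "newtons" is the grip in N (left out, the last holds). Time passes only in rows, so rows that repeat a pose let the fingers close. It gives the time, the measured TCP pose, the force, the opening and the grip force at its end, in the units of the state.
- sense(): the state, without advancing time (a new reading comes with each control period).
- capture(name): name is "scene" or "side" or "wrist"; returns the picture (420x560x3 uint8, red, green, blue); there is no depth.
- camera_model(name): a dict with "mtx" (3x3 intrinsics, pixels), "eye" and "rotation" of the camera in the world. Camera axes: x right, y down, z forward; pixel columns grow to the right and rows downward; lengths in mm; the calibration is good to about 2 mm. A picture is of the moment at which its call begins: read the wrist's pose just before it. camera_model takes no time and is no camera call; for the wrist camera it gives the pose at the moment of the call.
- finish_job(): hands the job in; it is judged then, once.
Trained networks look in the newest picture that a camera, given by its name, has taken for a name from the list of things; names that differ only in an ending like _2 or _b are one class to them, and where a whole thing is asked for, a point or a joint stands for the part that bears it (a point fixed in the world has none). Each returns a list of dicts, best first, with "score" (0 to 1); they miss things now and then, are a little off and sometimes report something else, mostly with a low value. They report only what shows in the picture. A call takes as long as a camera call. They do not tell look-alikes from the thing itself.
- search_frame(camera, label): "rect" ([centre column, centre row, width, height] in pixels, round what is visible of it).
- trace(camera, label): "mask" (420x560 bool, what is visible of it) and "rect" ([centre column, centre row, width, height] in pixels, round what is visible of it).
- spot_point(camera, label): "xy" ([column, row] in pixels: a listed point, or the origin of a listed thing).
The state is a dict: "time_s": time; "joints": joint angles; "dq": joint speeds; "tau": joint torques, N m; "eef_pos": TCP position; "ee_rot": TCP orientation; "force": force on the tool from outside, world axes, zero at the start; "wrist_torque": the same for the moment, N m; "grip_width": opening from 0.0 (shut) to 1.0 (fully open); "grip_force": force on a finger pad.
Only numpy, scipy, OpenCV 4.12 (cv2) and the standard library are available. Lean on these libraries where they do the work, as an engineer would, in place of code of your own. Each camera call takes 0.05 s, during which the arm holds its last target. There are 200 camera calls.

## Working session

There is one attempt and no reset: what is moved stays moved. The work goes in short steps, Python scripts to look and compute and a tool call to move; the robot and the scene stay as the last step left them, time stands still between calls to the robot, and variables do not carry over. Pictures are saved under pics/ and viewed, at most 10 in all, crops included, and the job is handed in when it is done.

Besides the shell and the picture viewer there is one more tool, called after ">>>" by a JSON object that holds its "method" and its "body". step_arm: Moves the arm, as the interface text tells. Its arguments: {"type":"object","properties":{"commands":{"type":"string"},"newtons":{"type":"number"}},"required":["commands"]}

```bash
mkdir -p pics; cat > h.py <<'E'
from rig import *
import numpy as np, cv2
from scipy.spatial.transform import Rotation as R
def ray(cm,px):
    K=np.array(cm["mtx"]);d=np.linalg.inv(K)@np.array([px[0],px[1],1.]);return np.array(cm["rotation"])@d
def onz(cm,px,z):
    d=ray(cm,px);e=np.array(cm["eye"]);return e+d*(z-e[2])/d[2]
def proj(cm,P):
    p=(np.array(cm["rotation"]).T@(np.asarray(P,float)-np.array(cm["eye"])).T);p=np.array(cm["mtx"])@p;return p[:2]/p[2]
def tri(c1,p1,c2,p2):
    d1=ray(c1,p1);d2=ray(c2,p2);d1/=np.linalg.norm(d1);d2/=np.linalg.norm(d2)
    e1=np.array(c1["eye"]);e2=np.array(c2["eye"])
    s=np.linalg.lstsq(np.c_[d1,-d2],e2-e1,rcond=None)[0];a=e1+s[0]*d1;b=e2+s[1]*d2
    return (a+b)/2,np.linalg.norm(a-b)
E
python3 - <<'E'
from h import *
np.set_printoptions(precision=1,suppress=True)
ims=[]
for c in ["scene","side"]:
    im=capture(c); cm=camera_model(c); print(c,np.array(cm["eye"]),np.array(cm["rotation"])[:,2],cm["mtx"][0][0])
    cv2.imwrite(f"pics/{c}.png",im[:,:,::-1])
    for l,z in [("collar",135),("lid_grip",60),("grinder_lid",0),("lid_lug",5),("jar_lid",0)]:
        for r in spot_point(c,l)[:3]: print(c,l,round(r["score"],2),np.array(r["xy"]),onz(cm,r["xy"],z))
print(sense())
E
```

```text
Traceback (most recent call last):
IndexError: too many indices for array: array is 1-dimensional, but 2 were indexed
```

```bash
sed -i 's/np.array(cm\["rotation"\])/rot(cm)/g' h.py; cat >> h.py <<'E'
def rot(cm):
    q=np.array(cm["rotation"],float)
    return q if q.ndim==2 else R.from_quat(q[[1,2,3,0]]).as_matrix() if q.size==4 else R.from_rotvec(q).as_matrix()
E
python3 - <<'E'
from h import *
np.set_printoptions(precision=1,suppress=True)
for c in ["scene","side"]:
    im=capture(c); cm=camera_model(c); print(c,cm["rotation"],np.array(cm["eye"]),rot(cm)[:,2],cm["mtx"][0][0])
    cv2.imwrite(f"pics/{c}.png",im[:,:,::-1])
    for l,z in [("collar",135),("lid_grip",60),("grinder_lid",0),("lid_lug",5),("jar_lid",0)]:
        for r in spot_point(c,l)[:3]: print(c,l,round(r["score"],2),np.array(r["xy"]),onz(cm,r["xy"],z))
print(sense())
E
```

```text
scene [-0.4  0.9  0.3 -0.1] [1103.1 -855.9 1118.1] [-0.4  0.6 -0.7] 515.8843332300412
scene collar 0.59 [209.4 282.4] [ 503.  -299.3  135. ]
scene lid_grip 0.91 [281.1 139.3] [264.3 377.7  60. ]
scene lid_grip 0.89 [334.5 190.2] [555.2 238.6  60. ]
scene lid_grip 0.43 [215.1 316.1] [ 536.5 -332.    60. ]
scene grinder_lid 0.92 [284.6 151.9] [270.1 389.5   0. ]
scene grinder_lid 0.59 [330.6 207. ] [553.3 222.9   0. ]
scene lid_lug 0.83 [341.9 210.9] [594.5 221.2   5. ]
scene lid_lug 0.76 [292.1 156.6] [311.5 374.8   5. ]
scene lid_lug 0.58 [333.4 190. ] [523.2 294.4   5. ]
scene jar_lid 0.88 [301.5 267.9] [608.2 -41.8   0. ]
side [ 0.2 -0.3  0.8 -0.4] [-287.8  807.  1065.8] [ 0.5 -0.5 -0.7] 444.15164359034463
side collar 0.73 [333.8 161.4] [ 505.4 -291.6  135. ]
side lid_grip 0.64 [244.1 328.4] [263.4 387.3  60. ]
side grinder_lid 0.6 [246.3 341.5] [261.1 386.7   0. ]
side lid_lug 0.82 [217.1 250. ] [581.9 218.4   5. ]
side lid_lug 0.61 [238.1 322.2] [321. 362.   5.]
side jar_lid 0.55 [262.4 208.6] [625.2 -35.6   0. ]
{'time_s': 0.65, 'joints': array([-1.4,  0.3,  1.5,  0. ,  1.3, -0.2]), 'dq': array([-0., -0.,  0., -0.,  0., -0.]), 'tau': array([  0. , -41.2, -26. ,  -0. ,   0. ,   0. ]), 'eef_pos': array([ 186.8, -490.6,  248.3]), 'ee_rot': array([0. , 1. , 0.2, 0. ]), 'force': array([ 0.4, -0.2,  0.5]), 'wrist_torque': array([0., 0., 0.]), 'grip_force': 0.0, 'grip_width': 0.9978953606457247}
```

View pics/scene.png

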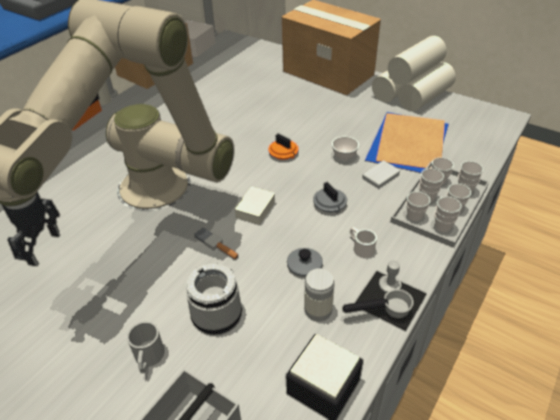

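View pics/side.png

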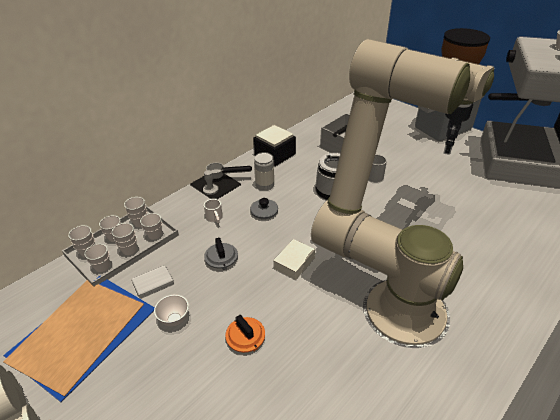

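```bash
cat >> h.py <<'E'
def cmd(pos,yaw):
    "tool-frame shift (cm) and rz to go to world pos, tool down, tool-x heading yaw"
    s=sense();q=np.array(s["ee_rot"]);T=R.from_quat(q[[1,2,3,0]])
    t=R.from_matrix(np.c_[[np.cos(yaw),np.sin(yaw),0],[np.sin(yaw),-np.cos(yaw),0],[0,0,-1]])
    d=T.inv().apply(np.array(pos)-s["eef_pos"])/10; r=(T.inv()*t).as_rotvec()
    print("shift",np.round(d,2),"rot",np.round(r,3),"rows",np.ceil(max(np.linalg.norm(d)/4.17,np.linalg.norm(r)/.125)))
def yaw():
    q=np.array(sense()["ee_rot"]);x=R.from_quat(q[[1,2,3,0]]).as_matrix()[:,0];return np.arctan2(x[1],x[0])
E
python3 - <<'E'
from h import *
np.set_printoptions(precision=3,suppress=True)
s=sense();cm=camera_model("wrist");q=np.array(s["ee_rot"]);T=R.from_quat(q[[1,2,3,0]])
print(T.as_matrix(),T.inv().apply(np.array(cm["eye"])-s["eef_pos"]),T.inv().as_matrix()@rot(cm),cm["mtx"][0][0],yaw())
for p in [(440,-290),(504,-296),(460,-330)]: cmd([*p,340],yaw())
E
```

```text
[[ 0.935  0.356  0.   ]
 [ 0.356 -0.935 -0.   ]
 [ 0.     0.    -1.   ]] [  75.871    0.399 -126.095] [[-0.    -0.954 -0.3  ]
 [ 1.    -0.    -0.   ]
 [ 0.    -0.3    0.954]] 363.9309871941825 0.36377697601994835
shift [30.8  -9.74 -9.17] rot [ 0. -0. -0.] rows 9.0
shift [36.57 -6.9  -9.17] rot [ 0. -0. -0.] rows 10.0
shift [31.25 -5.29 -9.17] rot [ 0. -0. -0.] rows 8.0
```

>>> {"method": "step_arm", "body": {"commands": "1 3.4 -0.7 -0.9 0 0 0;1 6.8 -1.4 -1.8 0 0 0;1 10.2 -2.1 -2.7 0 0 0;1 13.6 -2.8 -3.6 0 0 0;1 17 -3.5 -4.5 0 0 0;1 20.4 -4.2 -5.4 0 0 0;1 23.8 -4.9 -6.3 0 0 0;1 27.2 -5.6 -7.2 0 0 0;1 30.6 -6.3 -8.1 0 0 0;1 34 -7 -9 0 0 0;1 34 -7 -9 0 0 0;1 34 -7 -9 0 0 0;1 34 -7 -9 0 0 0"}}

```text
time_s: 1.73
eef_pos: [479.3, -304.4, 337.9]
ee_rot: [-0.0, 0.983, 0.181, -0.0]
force: [-0.2, -0.1, -0.3]
grip_width: 1.0
grip_force: 0.0
```

```bash
python3 - <<'E'
from h import *
np.set_printoptions(precision=1,suppress=True)
s=sense();print(s["eef_pos"],s["dq"])
cm=camera_model("wrist");im=capture("wrist");cv2.imwrite("pics/w1.png",im[:,:,::-1])
np.savez("w1.npz",im=im,**{k:np.array(v) for k,v in cm.items()})
for l,z in [("collar",135),("grinder",0),("switch_ring",130)]:
    for r in spot_point("wrist",l)[:3]: print(l,round(r["score"],2),np.array(r["xy"]),onz(cm,r["xy"],z))
E
```

```text
[ 479.3 -304.4  337.9] [-0. -0.  0.  0.  0.  0.]
collar 0.61 [274.2 153.5] [ 501.6 -295.7  135. ]
grinder 0.71 [274.9 135.9] [ 502.7 -296.     0. ]Traceback (most recent call last):
  File "<stdin>", line 7, in <module>
ValueError: it knows: brush, coffee_tin, collar, espresso_cup, grinder, grinder_lid, jar_lid, lid_grip, lid_lug, milk_jug, sugar_bowl, tin_flat, white_carton
```

View pics/w1.png

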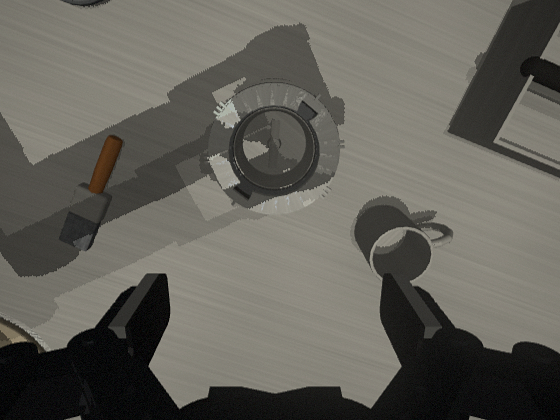

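The wrist view shows the collar around (274,152), with dark slots near (310,107) and (243,193). I'll rectify it to the collar plane to measure it.

```bash
cat >> h.py <<'E'
def rectify(im,cm,c,z,half,n=560):
    "top-down picture of plane z about c; column = world x, row = -world y"
    w=np.array([[c[0]-half,c[1]+half,z],[c[0]+half,c[1]+half,z],[c[0]+half,c[1]-half,z],[c[0]-half,c[1]-half,z]])
    s=np.float32([proj(cm,p) for p in w]);H=cv2.getPerspectiveTransform(s,np.float32([[0,0],[n,0],[n,n],[0,n]]))
    return cv2.warpPerspective(im,H,(n,n))
E
python3 - <<'E'
from h import *
d=np.load("w1.npz");im=d["im"]
o=rectify(im,d,(502,-296),135,70)
o=np.clip(255*(o/255.)**0.5,0,255).astype(np.uint8)
cv2.imwrite("pics/r1.png",o[:,:,::-1])
E
```

```text
(no output)
```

View pics/r1.png

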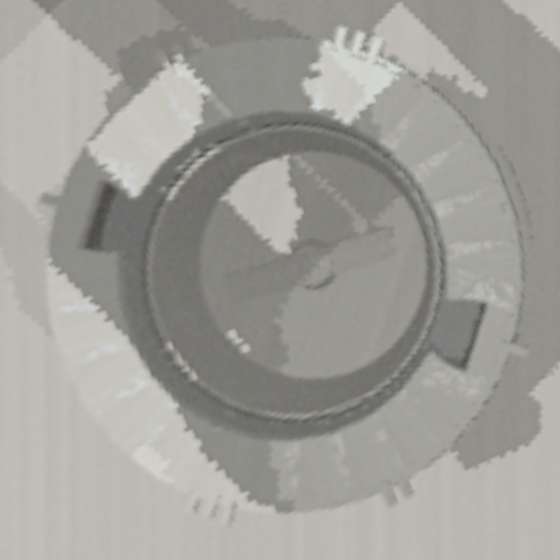

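```bash
python3 - <<'E'
from h import *
cmd([532,223,280],yaw())
E
```

```text
shift [ 23.68 -47.48   5.82] rot [-0.  0. -0.] rows 13.0
```

>>> {"method": "step_arm", "body": {"commands": "1 1.7 -3.4 0.4 0 0 0;1 3.4 -6.8 0.8 0 0 0;1 5.1 -10.2 1.2 0 0 0;1 6.8 -13.6 1.6 0 0 0;1 8.5 -17 2 0 0 0;1 10.2 -20.4 2.4 0 0 0;1 11.9 -23.8 2.8 0 0 0;1 13.6 -27.2 3.2 0 0 0;1 15.3 -30.6 3.6 0 0 0;1 17 -34 4 0 0 0;1 18.7 -37.4 4.4 0 0 0;1 20.4 -40.8 4.8 0 0 0;1 22.1 -44.2 5.2 0 0 0;1 23.7 -47.5 5.8 0 0 0;1 23.7 -47.5 5.8 0 0 0;1 23.7 -47.5 5.8 0 0 0;1 23.7 -47.5 5.8 0 0 0"}}

```text
time_s: 3.3
eef_pos: [532.2, 223.0, 280.3]
ee_rot: [0.0, 0.984, 0.18, -0.0]
force: [-0.6, -0.2, 0.3]
grip_width: 0.998
grip_force: 0.0
```

```bash
python3 - <<'E'
from h import *
np.set_printoptions(precision=1,suppress=True)
s=sense();print(s["eef_pos"],s["dq"],s["joints"])
cm=camera_model("wrist");im=capture("wrist")
np.savez("w2.npz",im=im,**{k:np.array(v) for k,v in cm.items()})
for l,z in [("lid_grip",60),("grinder_lid",0),("lid_lug",5)]:
    for r in spot_point("wrist",l)[:3]: print(l,round(r["score"],2),np.array(r["xy"]),onz(cm,r["xy"],z))
c=(555,232)
o=np.hstack([cv2.resize(im,(400,300)),rectify(im,cm,c,72,60,400)[:300]]) if 0 else im
r=np.hstack([rectify(im,cm,c,72,60,400),rectify(im,cm,c,24,65,400)])
r=np.clip(255*(r/255.)**0.5,0,255).astype(np.uint8)
cv2.imwrite("pics/r2.png",r[:,:,::-1])
E
```

```text
[532.2 223.  280.3] [-0. -0.  0.  0.  0.  0.] [ 0.2  0.4  1.3 -0.   1.5  1.4]
lid_grip 0.61 [268.9 159. ] [545.4 233.4  60. ]
grinder_lid 0.89 [ 88.5 311.6] [268.2 378.4   0. ]
grinder_lid 0.64 [267.5 149. ] [545.3 236.    0. ]
lid_lug 0.82 [302.9 124.2] [584.5 209.8   5. ]
lid_lug 0.76 [102.8 285. ] [316.1 368.2   5. ]
```

View pics/r2.png

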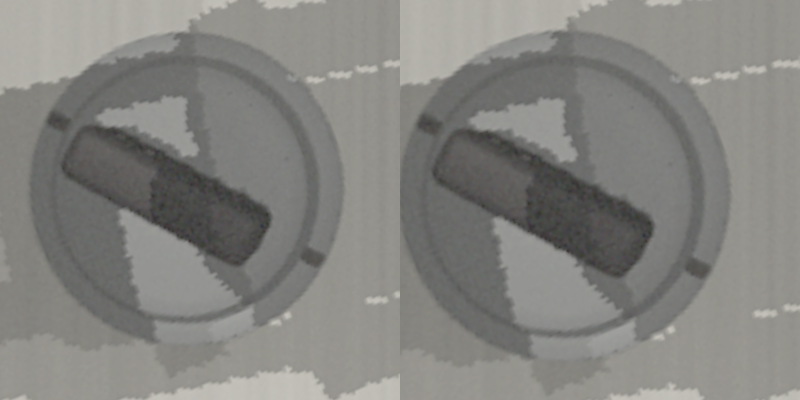

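The lid is found: rim centre about (165,197) in the right view with marks at (430,123) and (698,267). That puts the lid centre at (544,233.5) with yaw −0.492.

```bash
python3 - <<'E'
from h import *
cmd([544.2,233.5,120],-.492)
cmd([544.2,233.5,58],-.492)
E
```

```text
shift [ 1.48 -0.59 16.07] rot [-0.    -0.001  0.854] rows 7.0
shift [ 1.47 -0.59 22.27] rot [-0.    -0.001  0.854] rows 7.0
```

>>> {"method": "step_arm", "body": {"commands": "1 0.5 -0.2 2 0 0 0.12;1 1 -0.4 5 0 0 0.24;1 1.47 -0.59 8 0 0 0.36;1 1.47 -0.59 11 0 0 0.48;1 1.47 -0.59 14 0 0 0.6;1 1.47 -0.59 15 0 0 0.72;1 1.47 -0.59 16 0 0 0.854;1 1.47 -0.59 16 0 0 0.854;1 1.47 -0.59 18 0 0 0.854;1 1.47 -0.59 20 0 0 0.854;1 1.47 -0.59 21.5 0 0 0.854;1 1.47 -0.59 22.25 0 0 0.854;1 1.47 -0.59 22.25 0 0 0.854;1 1.47 -0.59 22.25 0 0 0.854"}}

```text
time_s: 4.67
eef_pos: [544.3, 234.6, 58.7]
ee_rot: [-0.0, 0.97, -0.242, 0.0]
force: [0.3, 0.3, 0.4]
grip_width: 1.002
grip_force: 0.0
```

>>> {"method": "step_arm", "body": {"commands": "0 0 0 0 0 0 0;0 0 0 0 0 0 0;0 0 0 0 0 0 0;0 0 0 0 0 0 0;0 0 0 0 0 0 0;0 0 0 0 0 0 0;0 0 0 0 0 0 0;0 0 0 0 0 0 0;0 0 0 0 0 0 0;0 0 0 0 0 0 0;0 0 0 0 0 0 0;0 0 0 0 0 0 0", "newtons": 60}}

```text
time_s: 5.67
eef_pos: [543.9, 234.7, 58.0]
ee_rot: [-0.0, 0.97, -0.243, 0.0]
force: [-1.5, -0.8, 4.8]
grip_width: 0.199
grip_force: 59.4
```

>>> {"method": "step_arm", "body": {"commands": "0 0 0 -1 0 0 0;0 0 0 -3 0 0 0;0 0 0 -6 0 0 0;0 0 0 -9 0 0 0;0 0 0 -12 0 0 0;0 0 0 -15 0 0 0;0 0 0 -18 0 0 0;0 0 0 -20 0 0 0;0 0 0 -20 0 0 0;0 0 0 -20 0 0 0"}}

```text
time_s: 6.5
eef_pos: [543.7, 234.7, 258.2]
ee_rot: [-0.0, 0.97, -0.243, 0.0]
force: [0.3, -0.0, -1.4]
grip_width: 0.201
grip_force: 58.7
```

```bash
python3 - <<'E'
from h import *
np.set_printoptions(precision=2,suppress=True)
s=sense();print(s["eef_pos"],s["force"],s["wrist_torque"],s["grip_force"],s["joints"],yaw())
cmd([503.5,-295,258],-.307)
cm=camera_model("wrist");im=capture("wrist")
for z in (24,):
    zz=s["eef_pos"][2]-58+z
    r=rectify(im,cm,s["eef_pos"][:2],zz,65,500)
r=np.clip(255*(r/255.)**0.5,0,255).astype(np.uint8)
cv2.imwrite("pics/r3.png",r[:,:,::-1])
E
```

```text
[543.66 234.74 258.16] [ 0.32 -0.01 -1.44] [ 0.06 -0.02  0.01] 58.72023940086365 [0.21 0.46 1.27 0.   1.42 2.27] -0.4901513847299599
shift [21.39 48.63  0.  ] rot [-0.   -0.   -0.18] rows 13.0
```

View pics/r3.png

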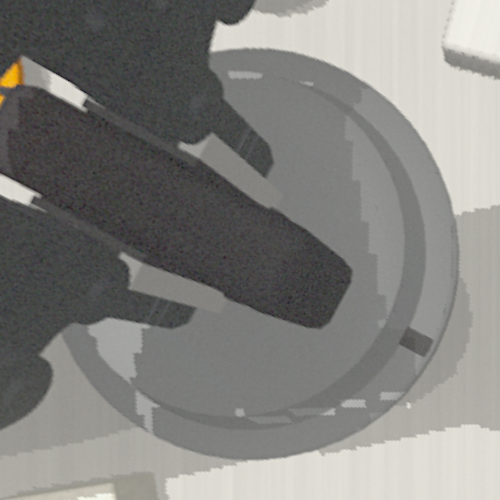

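The rectified wrist view shows the lid level in the grip. The rim centre is about (251,253) and the lug mark is at (416,342), so the lid is centred under the TCP to about 1 mm and its yaw agrees with the tool.

>>> {"method": "step_arm", "body": {"commands": "0 1 2.3 0 0 0 0;0 2.5 5.7 0 0 0 -0.01;0 4 9.1 0 0 0 -0.03;0 5.5 12.6 0 0 0 -0.05;0 7 16 0 0 0 -0.07;0 8.5 19.4 0 0 0 -0.09;0 10 22.8 0 0 0 -0.1;0 11.5 26.3 0 0 0 -0.11;0 13 29.7 0 0 0 -0.12;0 14.5 33.1 0 0 0 -0.13;0 16 36.5 0 0 0 -0.14;0 17.5 40 0 0 0 -0.15;0 19 43.4 0 0 0 -0.16;0 20.3 46.3 0 0 0 -0.17;0 21 48 0 0 0 -0.18;0 21.29 48.61 0 0 0 -0.182;0 21.29 48.61 0 0 0 -0.182;0 21.29 48.61 0 0 0 -0.182"}}

```text
time_s: 8.05
eef_pos: [502.6, -293.4, 256.8]
ee_rot: [-0.001, 0.988, -0.153, -0.001]
force: [-0.5, -0.2, -0.8]
grip_width: 0.202
grip_force: 58.9
```

```bash
python3 - <<'E'
from h import *
s=sense();print(s["eef_pos"],s["dq"].max(),s["force"],yaw())
cmd([502.7,-294.4,196],-.306)
E
```

```text
[ 502.64094755 -293.38406936  256.78853382] 0.020596243320558802 [-0.47826763 -0.20871191 -0.77448653] -0.3082074016837106
shift [0.05 0.1  6.08] rot [-0.001  0.002 -0.002] rows 2.0
```

>>> {"method": "step_arm", "body": {"commands": "0 0.05 0.1 1.5 0 0 0;0 0.05 0.1 3 0 0 0;0 0.05 0.1 4.5 0 0 0;0 0.05 0.1 5.5 0 0 0;0 0.05 0.1 5.7 0 0 0;0 0.05 0.1 5.7 0 0 0;0 0.05 0.1 5.7 0 0 0"}}

```text
time_s: 8.63
eef_pos: [503.3, -295.2, 201.6]
ee_rot: [0.0, 0.988, -0.153, 0.0]
force: [0.2, 0.4, -0.7]
grip_width: 0.201
grip_force: 58.9
```

```bash
python3 - <<'E'
from h import *
np.set_printoptions(precision=2,suppress=True)
s=sense();print(s["eef_pos"],s["force"],yaw(),R.from_quat(np.array(s["ee_rot"])[[1,2,3,0]]).as_matrix()[:,2])
cmd([502.7,-294.4,196],-.306)
a=[]
for c in ("scene","side"):
    im=capture(c);cm=camera_model(c);u=proj(cm,[503,-294.5,150]).astype(int)
    w=im[u[1]-45:u[1]+45,u[0]-45:u[0]+45];a.append(cv2.resize(w,(400,400),interpolation=cv2.INTER_CUBIC))
cv2.imwrite("pics/c1.png",np.clip(255*(np.hstack(a)/255.)**.6,0,255).astype(np.uint8)[:,:,::-1])
E
```

```text
[ 503.26 -295.15  201.6 ] [ 0.16  0.44 -0.65] -0.3076265675316788 [ 0. -0. -1.]
shift [-0.08 -0.05  0.56] rot [ 0. -0. -0.] rows 1.0
```

View pics/c1.png

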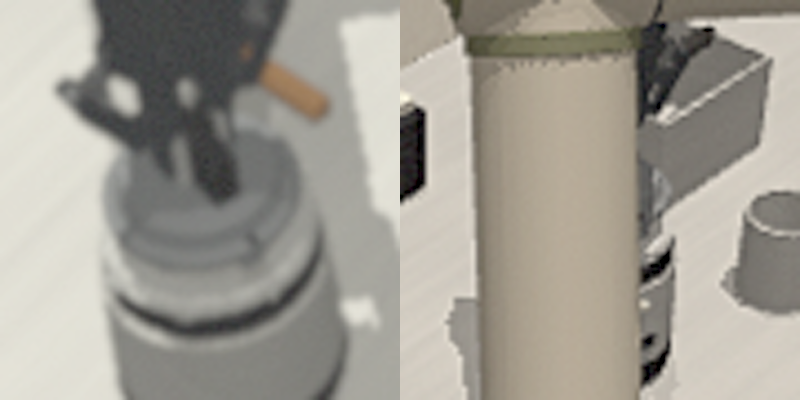

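The scene crop shows the held lid above the collar, roughly concentric, with its lug mark near (252,240). The side camera's view is blocked by the arm. I'll descend slowly and watch the force.

>>> {"method": "step_arm", "body": {"commands": "0 -0.05 -0.05 0.3 0 0 0;0 -0.05 -0.05 0.5 0 0 0;0 -0.05 -0.05 0.7 0 0 0;0 -0.05 -0.05 0.9 0 0 0;0 -0.05 -0.05 1.05 0 0 0;0 -0.05 -0.05 1.2 0 0 0;0 -0.05 -0.05 1.2 0 0 0;0 -0.05 -0.05 1.2 0 0 0"}}

```text
time_s: 9.4
eef_pos: [502.6, -294.5, 188.5]
ee_rot: [-0.0, 0.988, -0.153, -0.0]
force: [1.4, 2.2, -2.0]
grip_width: 0.203
grip_force: 58.8
```

>>> {"method": "step_arm", "body": {"commands": "0 0 0 0.2 0 0 0;0 0 0 0.4 0 0 0;0 0 0 0.6 0 0 0;0 0 0 0.8 0 0 0;0 0 0 0.9 0 0 0;0 0 0 1.0 0 0 0;0 0 0 1.0 0 0 0;0 0 0 1.0 0 0 0"}}

```text
time_s: 10.07
eef_pos: [502.4, -295.2, 178.6]
ee_rot: [0.0, 0.988, -0.154, -0.0]
force: [-0.5, 0.6, -1.9]
grip_width: 0.202
grip_force: 58.8
```

Nearly free so far; about 1.5 mm to go, then a light press.

>>> {"method": "step_arm", "body": {"commands": "0 0 0 0.1 0 0 0;0 0 0 0.15 0 0 0;0 0 0 0.2 0 0 0;0 0 0 0.25 0 0 0;0 0 0 0.25 0 0 0;0 0 0 0.25 0 0 0;0 0 0 0.25 0 0 0"}}

```text
time_s: 10.65
eef_pos: [502.6, -295.0, 177.0]
ee_rot: [0.0, 0.988, -0.153, 0.0]
force: [-2.7, 0.2, 5.2]
grip_width: 0.202
grip_force: 59.9
```

>>> {"method": "step_arm", "body": {"commands": "0 0 0 0 0 0 0.05;0 0 0 0 0 0 0.1;0 0 0 0 0 0 0.15;0 0 0 0 0 0 0.2;0 0 0 0 0 0 0.25;0 0 0 0 0 0 0.3;0 0 0 0 0 0 0.3;0 0 0 0 0 0 0.3", "newtons": 80}}

```text
time_s: 11.32
eef_pos: [503.0, -294.6, 177.1]
ee_rot: [-0.0, 0.954, -0.299, 0.001]
force: [0.3, 2.8, 4.7]
grip_width: 0.198
grip_force: 78.5
```

```bash
python3 - <<'E'
from h import *
np.set_printoptions(precision=2,suppress=True)
s=sense();print(s["eef_pos"],s["force"],s["wrist_torque"],s["joints"],s["grip_force"],yaw())
E
```

```text
[ 503.02 -294.63  177.1 ] [0.28 2.85 4.73] [ 0.44  0.05 -0.  ] [-0.73  0.5   1.42  0.    1.22  1.45] 78.48923563957214 -0.6082696169580792
```

>>> {"method": "step_arm", "body": {"commands": "0 0 0 0 0 0 0.05;0 0 0 0 0 0 0.1;0 0 0 0 0 0 0.15;0 0 0 0 0 0 0.2;0 0 0 0 0 0 0.25;0 0 0 0 0 0 0.3;0 0 0 0 0 0 0.35;0 0 0 0 0 0 0.4;0 0 0 0 0 0 0.45;0 0 0 0 0 0 0.5;0 0 0 0 0 0 0.53;0 0 0 0 0 0 0.53;0 0 0 0 0 0 0.53;0 0 0 0 0 0 0.53;0 0 0 0 0 0 0.53"}}

```text
time_s: 12.57
eef_pos: [503.2, -294.7, 177.1]
ee_rot: [-0.0, 0.843, -0.538, 0.001]
force: [1.4, 2.6, 6.5]
grip_width: 0.196
grip_force: 78.6
```

```bash
python3 - <<'E'
from h import *
np.set_printoptions(precision=2,suppress=True)
s=sense();print(s["eef_pos"],s["force"],s["wrist_torque"],s["grip_force"],yaw(),yaw()+.307)
im=capture("wrist");cm=camera_model("wrist")
r=rectify(im,cm,(503,-295),143,80,560);r=np.clip(255*(r/255.)**0.5,0,255).astype(np.uint8)
cv2.imwrite("pics/r4.png",r[:,:,::-1])
E
```

```text
[ 503.22 -294.73  177.11] [1.43 2.58 6.47] [ 0.43 -0.28  0.07] 78.55398058891296 -1.1369476589406715 -0.8299476589406716
```

View pics/r4.png

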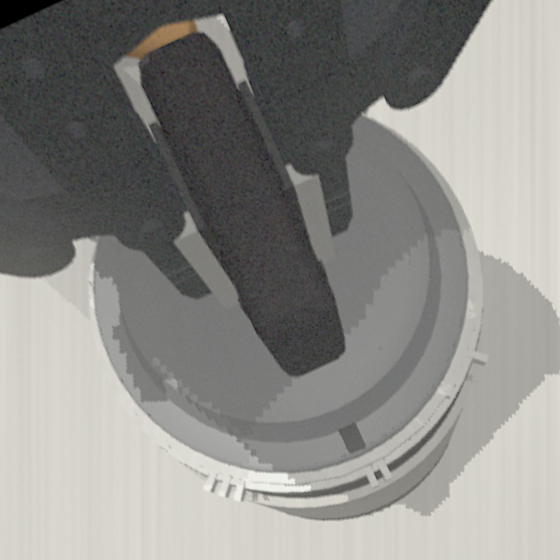

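The lid mark at (351,437) points at the double rib at (378,472). The lid is home, twisted about 0.83 rad and still held, so I'll hand in.

```bash
python3 -c "
from rig import *
print(finish_job())"
```

```text
the job is handed in; nothing more can be done
None
```

I handed the job in with the grinder lid home in the collar, twisted clockwise about 0.83 rad to the pulse mark and still gripped at about 79 N. The hand-in returned no verdict.

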